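Set the vials in their holder cups

TASK

Get the vials seafast: take the small white bottle out of the middle-sized grey cup and stand it in the rectangular steel dish, then stand each of the three orange vials in the cup of its size - the largest in the widest cup, the middle one in the middle cup, the smallest in the narrowest. Everything must end upright, down on the floor of its cup or dish. Knock nothing over, and leave the brown dropper bottle and the blue-capped bottle where they are.

Things in the scene. Friction and masses are not known exactly. Their poses are not given: they have to be found in the camera images.
- vial_small: the smallest of the three amber (orange) dispensing vials with white caps: 50 mm tall over all, cap 33 mm in diameter and 16 mm high, body 28 mm in diameter; origin at the centre of its underside, z axis up. It starts standing on the work top.
- vial_medium: the middle-sized of the three amber (orange) dispensing vials with white caps: 71 mm tall over all, cap 42 mm in diameter and 16 mm high, body 38 mm in diameter; origin at the centre of its underside, z axis up. It starts standing on the work top.
- vial_large: the largest of the three amber (orange) dispensing vials with white caps: 88 mm tall over all, cap 50 mm in diameter and 16 mm high, body 46 mm in diameter; origin at the centre of its underside, z axis up. It starts standing on the work top.
- cup_small: the narrowest of three round grey open cups on dark rubber feet, fixed to the work top: well 44 mm in inner diameter, outside 56 mm (66 mm over the foot), rim 20.5 mm above the work top, inner floor 4 mm above it; origin at the centre of its underside, z axis up.
- cup_medium: the middle-sized of three round grey open cups on dark rubber feet, fixed to the work top: well 54 mm in inner diameter, outside 66 mm (76 mm over the foot), rim 20.5 mm above the work top, inner floor 4 mm above it; origin at the centre of its underside, z axis up. The small white bottle stands in it at the start.
- cup_large: the widest of three round grey open cups on dark rubber feet, fixed to the work top: well 66 mm in inner diameter, outside 78 mm (88 mm over the foot), rim 20.5 mm above the work top, inner floor 4 mm above it; origin at the centre of its underside, z axis up.
- white_bottle: small white tablet bottle with a white screw cap, 55 mm tall, body 32 mm in diameter with a sloping shoulder, cap 26 mm in diameter on the top 16 mm; origin at the centre of its underside, z axis up. It starts standing upright in the middle-sized cup.
- returns_dish: shallow rectangular open dark steel dish, fixed to the work top: 80 mm along its x by 70 mm along its y, 18 mm high, walls 4 mm thick, inside 72 by 62 mm, inner floor 4 mm above the work top; origin at the centre of its underside, z axis up. It starts empty.
- dropper: brown dropper bottle with a black top, 33 mm wide and 76 mm tall, loose bystander; origin at the centre of its underside, z axis up.
- blue_cap_bottle: white bottle with a blue cap, 52 mm in diameter and 85 mm tall, loose bystander; origin at the centre of its underside, z axis up.
There are look-alikes about, which are no part of the job. What is shaped like the returns_dish but purple or yellow is not meant.

How it is judged:
At the end, for the whole second after the job is handed in: Each vial is in the cup of its size (centres within 13, 14, 16 mm for small, medium, large), underside under 9 mm above the cup's; the white bottle in the dish (within 26 mm in its x, 21 mm in its y), underside under 10 mm above the dish's; all upright within 0.15 rad, at rest (under 20 mm/s) (horizontal distance between vial_small and cup_small below 0.013 m and z of vial_small in the frame of cup_small below 0.009 m and angle between each of vial_small, vial_medium, vial_large, white_bottle's own z axis and vertical below 0.15 rad and horizontal distance between vial_medium and cup_medium below 0.014 m and z of vial_medium in the frame of cup_medium below 0.009 m and horizontal distance between vial_large and cup_large below 0.016 m and z of vial_large in the frame of cup_large below 0.009 m and x of white_bottle in the frame of returns_dish between -0.026 and 0.026 m and y of white_bottle in the frame of returns_dish between -0.021 and 0.021 m and z of white_bottle in the frame of returns_dish below 0.01 m and linear speed of each of white_bottle, vial_small, vial_medium, vial_large below 0.02 m/s); the robot touches nothing.
It fails at once if a vial or bottle is knocked over (angle between any of white_bottle, vial_small, vial_medium, vial_large, dropper, blue_cap_bottle's own z axis and vertical above 0.7 rad).
It fails at once if the dropper bottle or the blue-capped bottle is moved by more than 25 mm (distance of any of dropper, blue_cap_bottle from where it was at the start of the episode above 0.025 m).
It also fails if it takes over 96 s, if anything falls off the work surface, if the arm or the gripper's body presses on something with over 40 N, if the wrist force passes 120 N, or if a joint passes its speed limit or range.

ROBOT

A 7-joint arm with a two-finger parallel gripper is mounted at the origin on a cart in front of the work surface, level with it; the furniture and walls round the work are solid. World frame = base frame: x ahead of the robot, y to its left, z up, the work surface at z = 0. Lengths are in m, angles in rad, forces in N, time in s.
With the tool pointing down it reaches from about 0.35 to 0.9 m from the base axis. Payload 8.1 kg.
Tool frame: the origin (TCP) lies at the very end of the fingers, on their centre line; the grasp point (between the pads) lies 19 mm behind it (ctrl.pinch_z is the distance from the TCP to the grasp point, in m); x points along the fingers, z is the direction in which the jaws open and shut, and the axes are right-handed (so a half turn about x gives the same grasp; the last joint's range is limited). The gripper opens to 92 mm and grips with 3 to 60 N. Pads are 19 mm wide; open, the fingers measure 130 mm over their backs; the gripper's body (75 mm by 190 mm) begins 47 mm behind the grasp point.
Start: joints at [1.02, 0.434, 0.025, 1.573, -0.012, 1.134, -0.075], TCP at [0.271, -0.563, 0.227] pointing down, gripper open.
Joint ranges: [-2.62, 2.62], [-0.44, 2.09], [-1.27, 1.32], [0.08, 2.57], [-1.32, 4.46], [0.12, 2], [-2.74, 2.74]. Speed limits (rad/s): [2.22, 2.22, 3.01, 3.01, 3.14, 3.14, 3.14].

INTERFACE

Orientations are given as a unit quaternion [w, x, y, z].
In Python, from rig import ctrl, optics, hand_in gives the robot as it stands.
- The arm moves only by the tool carry_out, never from a script. Its arguments are lists of equal length, an entry for each row: "delta_pos": the shift along the tool's x, y, z as a fraction of full scale, a list of three; "rot": the turn, a rotation vector about the tool's x, y, z as a fraction of full scale, a list of three. In form: {"delta_pos": [[x, y, z], ...], "rot": [[wx, wy, wz], ...]}. A call has 1 to 10 rows; each row shifts and turns the commanded pose from where the row before left it, along the tool's axes as they then stand; what a row does not reach is not made up. Full scale, the value 1, is 50 cm for a shift and 120 degrees for a turn. A row lasts 1/12 s, in which the tool goes at most 41.7 mm and 7.16 degrees, less where a joint would pass 70% of its speed; a pose out of reach is approached as far as the arm can. A call with a number of a shift or a turn outside -1 to 1 is refused whole. A call with a gripper value outside its range is refused whole. "gripper" is the gripper's target within -1 to 1 (fully open at 1, half-way at 0, shut at -1), set as the call begins (left out, the last holds). The fingers move at their own pace and stop on an object; "squeeze" is the grip in N (left out, the last holds). Time passes only in rows, so rows that do not move let the fingers close. It gives the time, the measured TCP pose, the force and the opening at its end, in the units of the state.
- ctrl.state(): the state, without advancing time (a new reading comes with each control period).
- optics.capture(name): name is "side" or "top"; returns a dict with "frame" (420x560x3 uint8, blue, green, red), "mtx" (3x3 intrinsics, pixels), "D" ([k1, k2, p1, p2, k3] as OpenCV has them; the pictures are not rectified), "pose" (4x4, takes a point from camera to world coordinates). Camera axes: x right, y up, looking along -z (the intrinsics and any distortion apply to the point x, -y, -z); pixel columns grow to the right and rows downward; lengths in m; the calibration is good to about 2 mm. A picture is of the moment at which its call begins. There is no depth.
- hand_in(): hands the job in, once; it reports no verdict.
The state is a dict: "clock": time; "qpos": joint angles; "dq": joint speeds; "joint_efforts": joint torques, N m; "position": TCP position; "tcp_rot": TCP orientation; "ft_force": force on the tool from outside, world axes, zero at the start; "wrist_torque": the same for the moment, N m; "width": finger opening in m.
Only numpy, scipy, OpenCV 4.12 (cv2) and the standard library are available. Lean on these libraries where they do the work, as an engineer would, in place of code of your own. Each camera call takes 0.05 s, during which the arm holds its last target.

## Working session

There is one attempt and no reset: what is moved stays moved. The work goes in short steps, Python scripts to look and compute and a tool call to move; the robot and the scene stay as the last step left them, time stands still between calls to the robot, and variables do not carry over. Pictures are saved under pics/ and viewed, and the job is handed in when it is done.

Besides the shell and the picture viewer there is one more tool, called after "Request:" by a JSON object that holds its "method" and its "body", one argument or row to a line. carry_out: Moves the arm, as the interface text tells. Its arguments: {"type":"object","properties":{"delta_pos":{"type":"array"},"rot":{"type":"array"},"gripper":{"type":"number"},"squeeze":{"type":"number"}},"required":["delta_pos","rot"]}

```bash
ls; mkdir -p pics; python3 - <<'E'
from rig import ctrl, optics
import cv2
s=ctrl.state();print(s, ctrl.pinch_z)
for n in("side","top"):
    c=optics.capture(n);cv2.imwrite(f"pics/{n}0.png",c["frame"]);print(n,c["mtx"],c["D"],c["pose"])
E
```

```text
pics
{'clock': 0.0, 'qpos': array([ 1.02040705,  0.43523764,  0.02491236,  1.57409377, -0.01160525,
        1.1340133 , -0.07510847]), 'dq': array([ 0.00027801,  0.00133361,  0.00030869, -0.00078347,  0.00122922,
       -0.00034942, -0.00061924]), 'joint_efforts': array([ 1.03623090e-03, -6.67848158e+01,  9.86110680e-01, -3.14470911e+01,
       -6.03797031e-02,  4.28106403e-02,  2.70364071e-04]), 'position': array([ 0.27036493, -0.5629197 ,  0.22593646]), 'tcp_rot': array([ 0.59802782,  0.37678044,  0.59903105, -0.37624597]), 'ft_force': array([ 0.53049643, -0.00292793,  0.31347672]), 'wrist_torque': array([-0.02871217,  0.02472452, -0.0089927 ]), 'width': 0.09190642216750834} 0.0188
side [[505.44698719   0.         276.70761837]
 [  0.         505.44698719 210.83228865]
 [  0.           0.           1.        ]] [-0.09640341  0.          0.          0.          0.        ] [[-0.8403722   0.25988228 -0.47564248 -0.23204924]
 [-0.54182861 -0.42549162  0.72483007  1.19139904]
 [-0.0140114   0.86684375  0.49838298  0.78379125]
 [ 0.          0.          0.          1.        ]]
top [[500.5696051    0.         276.2331245 ]
 [  0.         500.5696051  214.41889134]
 [  0.           0.           1.        ]] [0.05933622 0.         0.         0.         0.        ] [[ 1.76233711e-02  9.38154896e-01 -3.45766985e-01  8.48734096e-02]
 [-9.99830037e-01  1.84084279e-02 -1.01345436e-03  1.06772830e-01]
 [ 5.41424944e-03  3.45726078e-01  9.38319863e-01  1.08907496e+00]
 [ 0.00000000e+00  0.00000000e+00  0.00000000e+00  1.00000000e+00]]
```

View pics/top0.png

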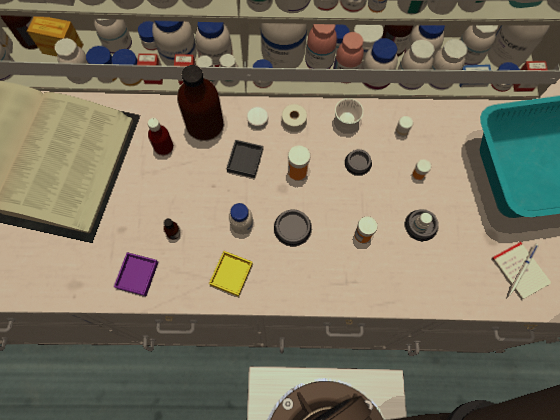

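View pics/side0.png

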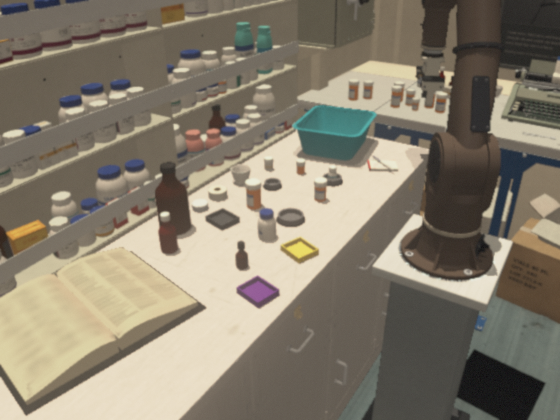

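The top view shows the dish at (245,159), and the large, medium and small vials at (298,163), (366,230) and (421,170). The large, small and medium cups are at (293,227), (358,161) and (422,224), with the white bottle in the medium one. The bystanders are at (171,229) and (240,218). Next I measure these.

```bash
cat > h.py <<'E'
import numpy as np,cv2
from rig import ctrl,optics
def ray(c,uv):
    p=cv2.undistortPoints(np.array(uv,float).reshape(-1,1,2),c["mtx"],c["D"])[:,0]
    d=np.c_[p[:,0],-p[:,1],-np.ones(len(p))]@c["pose"][:3,:3].T
    return c["pose"][:3,3],d
def onz(c,uv,z):
    o,d=ray(c,uv); t=(z-o[2])/d[:,2]; return o+d*t[:,None]
def proj(c,P):
    P=np.atleast_2d(P).astype(float);R=c["pose"][:3,:3];q=(P-c["pose"][:3,3])@R
    q[:,1:]*=-1
    return cv2.projectPoints(q,np.zeros(3),np.zeros(3),c["mtx"],c["D"])[0][:,0]
E
python3 - <<'E'
import cv2
t=cv2.imread('pics/top0.png');s=cv2.imread('pics/side0.png')
cv2.imwrite('pics/topz.png',cv2.resize(t[90:290,215:455],None,fx=3.3,fy=3,interpolation=cv2.INTER_CUBIC)[:, :792])
cv2.imwrite('pics/sidez.png',cv2.resize(s[140:290,160:360],None,fx=4,fy=4,interpolation=cv2.INTER_CUBIC))
E
```

```text
(no output)
```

View pics/topz.png

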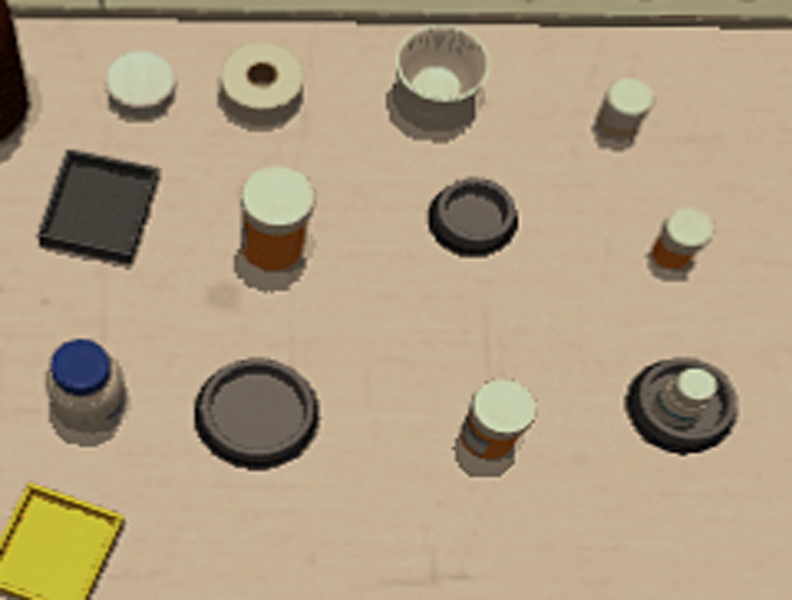

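View pics/sidez.png

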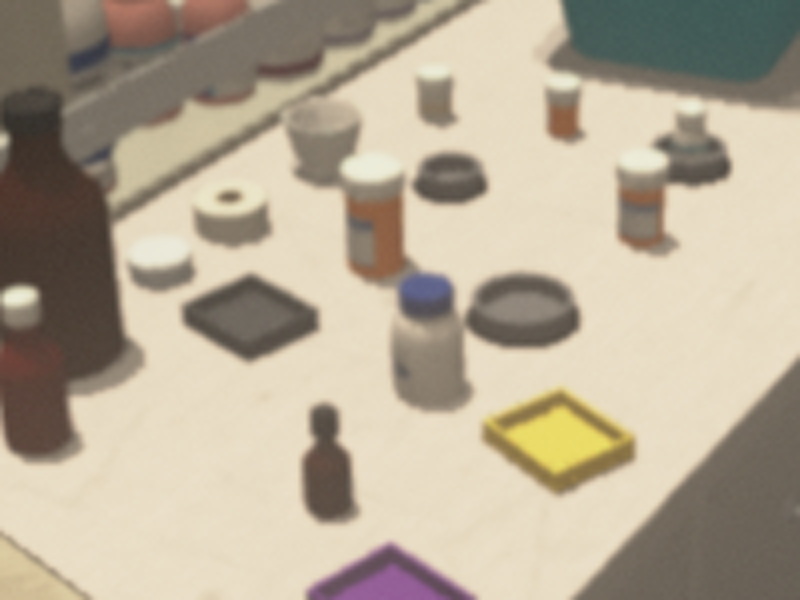

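```bash
cat > m.py <<'E'
from h import *
def main(tag):
    c=optics.capture("top");s=optics.capture("side");f=c["frame"];hsv=cv2.cvtColor(f,cv2.COLOR_BGR2HSV)
    cv2.imwrite(f"pics/{tag}_t.png",f);cv2.imwrite(f"pics/{tag}_s.png",s["frame"])
    return c,s,f,hsv
E
python3 - <<'E'
from m import *
c,s,f,hsv=main("a")
for n,uv in dict(capL=(298,153),sideL=(298,162),body=(298,170),table=(330,190),capM=(367,224),capS=(423,166),wb=(426,218),wbbody=(420,227),cupfl=(293,228),cupwall=(293,211),foot=(293,243),dish=(245,158),dishwall=(236,170)).items(): print(n,f[uv[1],uv[0]],hsv[uv[1],uv[0]])
def blob(m,seed):
    n,l=cv2.connectedComponents(m.astype(np.uint8));y,x=seed[1],seed[0];return (l==l[y,x])
caps=dict(L=((298,150),.088,.025),M=((367,224),.071,.021),S=((423,166),.050,.0165),W=((426,218),.059,.013))
B,G,R=[f[...,i].astype(int) for i in range(3)]
w=(G>=R-4)&(G>165)
for k,(uv,z,r) in caps.items():
    m=blob(w,uv);ct=max(cv2.findContours(m.astype(np.uint8),0,1)[0],key=len)[:,0]
    P=onz(c,ct,z)[:,:2]; (cx,cy),rr=cv2.minEnclosingCircle(P.astype(np.float32))
    ys=P[:,1];xs=P[:,0]
    print(k,m.sum(),"enc",cx,cy,rr,"r",r,"farx-r",xs.max()-r,"ymid",(ys.max()+ys.min())/2,"half",(ys.max()-ys.min())/2,(xs.max()-xs.min())/2)
d=(f.max(2)<125)
for k,uv,R0 in(("L",(293,243),.044),("S",(358,171),.033),("M",(422,237),.038)):
    m=blob(d,uv);ct=max(cv2.findContours(m.astype(np.uint8),0,1)[0],key=len)[:,0]
    (u,v),_,_=cv2.fitEllipse(ct)
    P=onz(c,ct,0.006)[:,:2];(cx,cy),rr=cv2.minEnclosingCircle(P.astype(np.float32))
    print("cup",k,m.sum(),cx,cy,rr,R0,"nearx+R",P[:,0].min()+R0,"ymid",(P[:,1].max()+P[:,1].min())/2, "ell",onz(c,[(u,v)],.01)[0])
m=blob(d,(245,158));ct=max(cv2.findContours(m.astype(np.uint8),0,1)[0],key=len)[:,0]
P=onz(c,ct,.014)[:,:2];print("dish",m.sum(),cv2.minAreaRect((P*1000).astype(np.float32)))
for n,uv in (("dropfoot",(171,235)),("blue top",(239,211)),("bluefoot",(240,233))):print(n,onz(c,[uv],.085 if 'top' in n else 0))
E
```

```text
capL [173 207 199] [ 37  42 207]
sideL [173 208 199] [ 38  43 208]
body [11 45 89] [ 13 223  89]
table [147 175 198] [ 16  66 198]
capM [172 207 198] [ 38  43 207]
capS [166 201 197] [ 33  44 201]
wb [170 206 198] [ 37  45 206]
wbbody [70 85 97] [17 71 97]
cupfl [ 90 100 110] [ 15  46 110]
cupwall [61 65 74] [ 9 45 74]
foot [28 30 34] [10 45 34]
dish [59 65 69] [18 37 69]
dishwall [66 74 78] [20 39 78]
L 319 enc 0.5968185067176819 0.060525134205818176 0.02388821914792061 r 0.025 farx-r 0.593355410028444 ymid 0.0607463983603328 half 0.023391612283932606 0.02241446290852689
M 249 enc 0.4401817321777344 -0.08872344344854355 0.019843753427267075 r 0.021 farx-r 0.4371039157556113 ymid -0.08865067890054078 half 0.018417143358451363 0.018325814175412458
S 123 enc 0.5940719246864319 -0.2265390306711197 0.015030412934720516 r 0.0165 farx-r 0.5910208994539523 ymid -0.22651369052665474 half 0.014624114991852954 0.013941361309321165
W 89 enc 0.4637116491794586 -0.21871522068977356 0.011829117313027382 r 0.013 farx-r 0.46122933352553447 ymid -0.21874639425748935 half 0.011103908571653776 0.010495532861465678
cup L 1105 0.4526776075363159 0.07047807425260544 0.04447367414832115 0.044 nearx+R 0.4527653549264856 ymid 0.07031715870365682 ell [0.45058873 0.07059909 0.01      ]
cup S 566 0.6206051707267761 -0.08676407486200333 0.03553403541445732 0.033 nearx+R 0.620259195391315 ymid -0.0854323560852017 ell [ 0.61835079 -0.08456317  0.01      ]
cup M 744 0.46573132276535034 -0.22313620150089264 0.039518970996141434 0.038 nearx+R 0.4645390795065798 ymid -0.22180258128065738 ell [ 0.46350755 -0.2214408   0.01      ]
dish 1036 ((620.2146606445312, 185.9239959716797), (72.65684509277344, 90.7940444946289), 76.75452423095703)
dropfoot [[0.43159772 0.34646424 0.        ]]
blue top [[0.46110805 0.18771483 0.085     ]]
bluefoot [[0.43931582 0.18995052 0.        ]]
```

```bash
python3 - <<'E'
from m import *
c,s,f,hsv=main("b")
a=np.linspace(0,2*np.pi,60)
def circ(x,y,z,r): return np.c_[x+r*np.cos(a),y+r*np.sin(a),np.full(60,z)]
objs=[(.5968,.0605,.088,.025),(.5968,.0605,0,.023),(.4402,-.0887,.071,.021),(.4402,-.0887,0,.019),(.594,-.2265,.05,.0165),(.594,-.2265,0,.014),(.4637,-.2187,.059,.013)]
for x,y,r in((.452,.0705,.033),(.6195,-.0852,.022),(.4645,-.2222,.027)): objs+=[(x,y,.0205,r),(x,y,.0205,r+.006),(x,y,0,r+.011)]
polys=[circ(*o) for o in objs]
t=np.radians(-13.2)
for z,hx,hy in((.018,.04,.035),(0,.04,.035)):
    q=np.array([[hx,hy],[hx,-hy],[-hx,-hy],[-hx,hy]])@np.array([[np.cos(t),np.sin(t)],[-np.sin(t),np.cos(t)]])+[.6185,.186]
    polys.append(np.c_[q,np.full(4,z)])
for n,cc,(u0,v0,w,h) in(("t",c,(220,95,230,165)),("s",s,(190,140,180,130))):
    k=800/w if n=='s' else 3.4
    k=min(k,600/h,800/w)
    im=cv2.resize(cc["frame"][v0:v0+h,u0:u0+w],None,fx=k,fy=k,interpolation=cv2.INTER_CUBIC)
    for p in polys:
        q=(proj(cc,p)-[u0,v0]+.5)*k
        cv2.polylines(im,[q.astype(int)],True,(0,255,0),1)
    cv2.imwrite(f"pics/ov_{n}.png",im)
print(onz(c,[(100,100),(300,97),(500,97)],0))
print("big bottle base",onz(c,[(190,138),(205,140),(222,136)],0))
E
```

```text
[[ 0.78216293  0.5535482   0.        ]
 [ 0.80384846  0.05342068  0.        ]
 [ 0.81058617 -0.44693046  0.        ]]
big bottle base [[0.68124578 0.32236754 0.        ]
 [0.67661681 0.28546242 0.        ]
 [0.68859718 0.24460122 0.        ]]
```

View pics/ov_t.png

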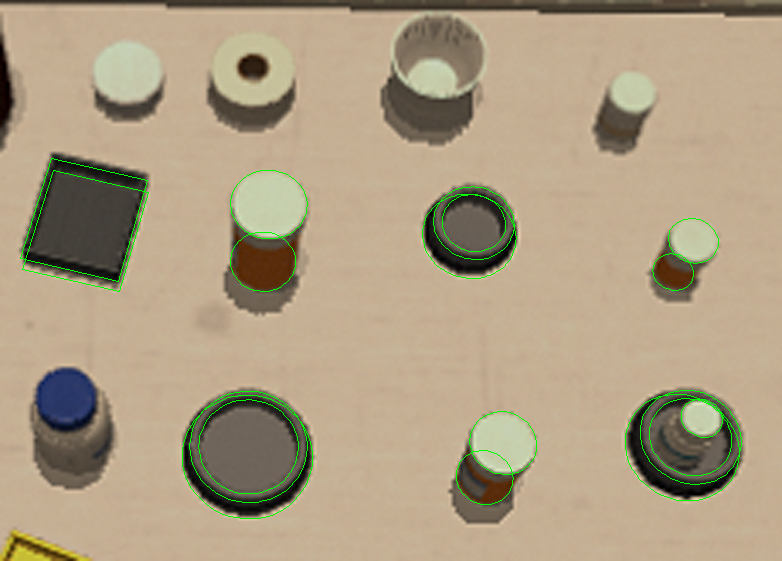

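View pics/ov_s.png

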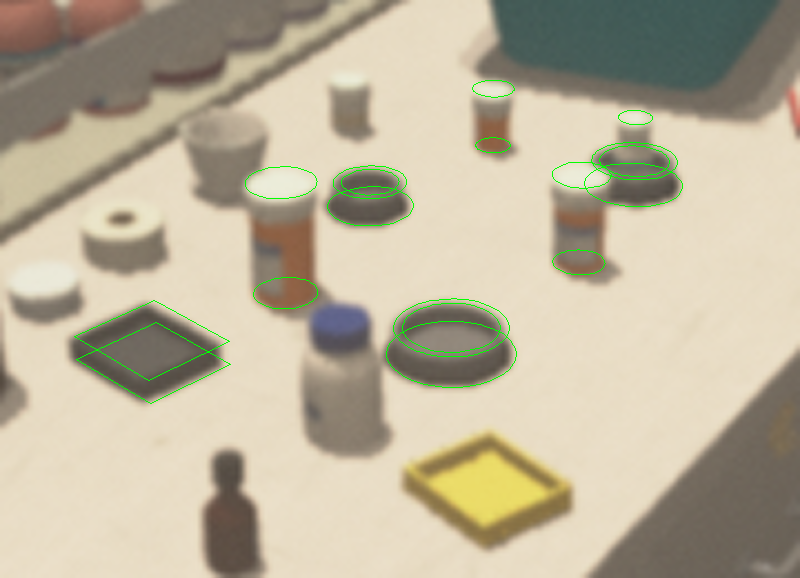

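Both overlays agree to within about 2 mm, and the dish is nearer (.621,.187). I'll first turn the jaw to a yaw of −30°.

Request:
{"method": "carry_out", "body": {
  "delta_pos": [
    [0,0,0],
    [0,0,0],
    [0,0,0],
    [0,0,0],
    [0,0,0],
    [0,0,0]
  ],
  "rot": [
    [-0.057,0,0],
    [-0.057,0,0],
    [-0.057,0,0],
    [-0.057,0,0],
    [-0.057,0,0],
    [0,0,0]
  ],
  "gripper": 1,
  "squeeze": 15
}}

```text
clock: 0.8
position: [0.2704, -0.5634, 0.2267]
tcp_rot: [0.683, 0.182, 0.683, -0.182]
ft_force: [-0.3, 0.1, -0.3]
width: 0.0917
```

```bash
cat > d.py <<'E'
import sys
from h import *
from scipy.spatial.transform import Rotation as Ro
s=ctrl.state();R=Ro.from_quat(s["tcp_rot"],scalar_first=True).as_matrix();p=s["position"]
print("t",s["clock"],"p",p.round(4),"w",round(s["width"],4),"F",s["ft_force"].round(1),"yaw",np.degrees(np.arctan2(R[1,2],R[0,2])).round(2),"down",R[:,0].round(3),"j7",s["qpos"].round(2))
a=[float(v) for v in sys.argv[1:]]
while a:
    q=np.array(a[:3]);a=a[3:]
    d=R.T@(q-p);print("to",q,"delta/0.5:",(d/.5).round(4),"minrows",np.linalg.norm(d)/.0417);p=q
E
python3 d.py .4637 -.2187 .226 .4637 -.2187 .026
```

```text
t 0.8 p [ 0.2704 -0.5634  0.2267] w 0.0917 F [-0.3  0.1 -0.3] yaw -29.84 down [-0.  0. -1.] j7 [ 1.11  0.44 -0.11  1.56  0.05  1.14  0.47]
to [ 0.4637 -0.2187  0.226 ] delta/0.5: [ 0.0014  0.7904 -0.0077] minrows 9.477709464291285
to [ 0.4637 -0.2187  0.026 ] delta/0.5: [ 0.4 -0.   0. ] minrows 4.796163069544365
```

Request:
{"method": "carry_out", "body": {
  "delta_pos": [
    [0,0.066,-0.0008],
    [0,0.066,-0.0008],
    [0,0.066,-0.0008],
    [0,0.066,-0.0008],
    [0,0.066,-0.0008],
    [0,0.066,-0.0008],
    [0,0.066,-0.0008],
    [0,0.066,-0.0008],
    [0,0.066,-0.0008],
    [0,0.066,-0.0008]
  ],
  "rot": [
    [0,0,0],
    [0,0,0],
    [0,0,0],
    [0,0,0],
    [0,0,0],
    [0,0,0],
    [0,0,0],
    [0,0,0],
    [0,0,0],
    [0,0,0]
  ]
}}

```text
clock: 1.63
position: [0.4334, -0.2746, 0.2269]
tcp_rot: [0.682, 0.185, 0.682, -0.186]
ft_force: [0.2, -0.2, 0.1]
width: 0.0917
```

Request:
{"method": "carry_out", "body": {
  "delta_pos": [
    [0,0.066,0],
    [0,0.066,0],
    [0.06,0,0],
    [0.06,0,0],
    [0.06,0,0],
    [0.06,0,0],
    [0.03,0,0],
    [0,0,0],
    [0,0,0]
  ],
  "rot": [
    [0,0,0],
    [0,0,0],
    [0,0,0],
    [0,0,0],
    [0,0,0],
    [0,0,0],
    [0,0,0],
    [0,0,0],
    [0,0,0]
  ]
}}

```text
clock: 2.38
position: [0.4657, -0.2188, 0.0915]
tcp_rot: [0.682, 0.185, 0.683, -0.185]
ft_force: [1.0, -0.4, 0.3]
width: 0.0918
```

```bash
python3 d.py .4637 -.2187 .026; python3 - <<'E'
from m import *
main("w1")
E
```

```text
t 2.3833 p [ 0.4657 -0.2188  0.0915] w 0.0918 F [ 1.  -0.4  0.3] yaw -30.3 down [-0.001  0.001 -1.   ] j7 [ 0.53  0.44 -0.26  1.98  0.16  0.75 -0.35]
to [ 0.4637 -0.2187  0.026 ] delta/0.5: [ 0.131  -0.0018 -0.0034] minrows 1.5711767917678257
```

View pics/w1_s.png

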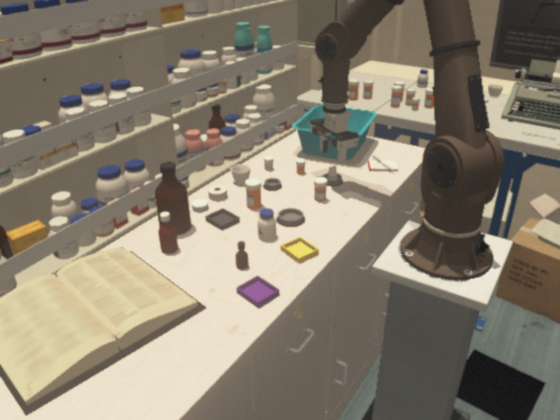

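View pics/w1_t.png

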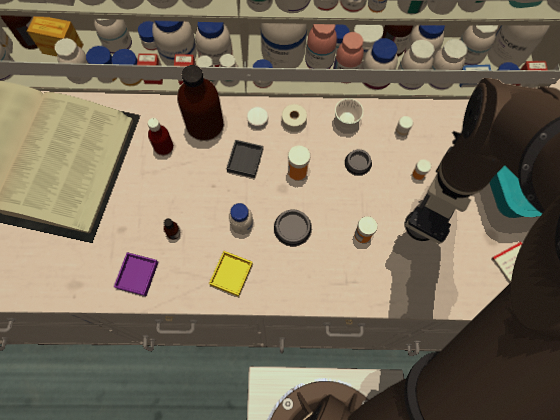

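The side view shows the open gripper above the medium cup at about (335,160), clear of the vials. I'll descend and grip.

Request:
{"method": "carry_out", "body": {
  "delta_pos": [
    [0.044,-0.0009,-0.0017],
    [0.044,-0.0009,-0.0017],
    [0.043,0,0],
    [0,0,0],
    [0,0,0]
  ],
  "rot": [
    [0,0,0],
    [0,0,0],
    [0,0,0],
    [0,0,0],
    [0,0,0]
  ]
}}

```text
clock: 2.9
position: [0.4643, -0.219, 0.027]
tcp_rot: [0.683, 0.184, 0.683, -0.184]
ft_force: [0.7, 0.8, 0.8]
width: 0.0916
```

Request:
{"method": "carry_out", "body": {
  "delta_pos": [
    [0,0,0],
    [0,0,0],
    [0,0,0],
    [0,0,0],
    [0,0,0],
    [0,0,0],
    [0,0,0],
    [0,0,0],
    [0,0,0],
    [0,0,0]
  ],
  "rot": [
    [0,0,0],
    [0,0,0],
    [0,0,0],
    [0,0,0],
    [0,0,0],
    [0,0,0],
    [0,0,0],
    [0,0,0],
    [0,0,0],
    [0,0,0]
  ],
  "gripper": -1,
  "squeeze": 12
}}

```text
clock: 3.73
position: [0.464, -0.2188, 0.0262]
tcp_rot: [0.683, 0.184, 0.683, -0.184]
ft_force: [0.0, 0.6, 0.8]
width: 0.0306
```

```bash
python3 d.py .4637 -.2187 .026
```

```text
t 3.7333 p [ 0.464  -0.2188  0.0262] w 0.0306 F [0.  0.6 0.8] yaw -30.15 down [-0.  0. -1.] j7 [ 0.51  0.53 -0.23  2.03  0.21  0.6  -0.39]
to [ 0.4637 -0.2187  0.026 ] delta/0.5: [ 0.0004 -0.0001 -0.0007] minrows 0.009172003532017171
```

Request:
{"method": "carry_out", "body": {
  "delta_pos": [
    [-0.02,0,0],
    [-0.05,0,0],
    [-0.07,0,0],
    [-0.07,0,0],
    [-0.07,0,0],
    [-0.06,0,0],
    [0,0,0]
  ],
  "rot": [
    [0,0,0],
    [0,0,0],
    [0,0,0],
    [0,0,0],
    [0,0,0],
    [0,0,0],
    [0,0,0]
  ]
}}

```text
clock: 4.32
position: [0.4672, -0.2197, 0.2029]
tcp_rot: [0.686, 0.183, 0.679, -0.184]
ft_force: [1.4, 0.5, -0.7]
width: 0.0305
```

```bash
python3 d.py .620 .186 .19; python3 - <<'E'
from m import *
c,s,f,h=main("w2")
cv2.imwrite("pics/w2z.png",cv2.resize(s["frame"][80:240,250:410],None,fx=3.5,fy=3.5))
E
```

```text
t 4.3167 p [ 0.4672 -0.2197  0.2029] w 0.0305 F [ 1.4  0.5 -0.7] yaw -30.14 down [ 0.009 -0.004 -1.   ] j7 [ 0.56  0.3  -0.29  1.86  0.1   0.99 -0.29]
to [0.62  0.186 0.19 ] delta/0.5: [ 0.0257  0.8551 -0.1433] minrows 10.400535222887994
```

View pics/w2z.png

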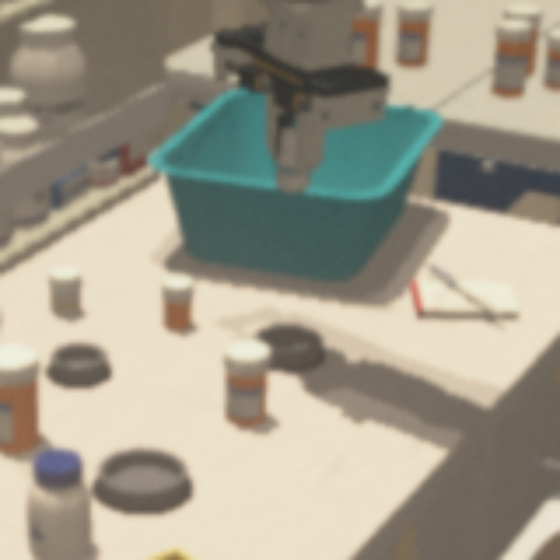

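The bottle is held, with its base just below the fingertips at zoomed (292,185), and the cup is empty. I'll carry it to the dish.

Request:
{"method": "carry_out", "body": {
  "delta_pos": [
    [0,0.04,-0.007],
    [0,0.065,-0.011],
    [0,0.065,-0.011],
    [0,0.065,-0.011],
    [0,0.065,-0.011],
    [0,0.065,-0.011],
    [0,0.065,-0.011],
    [0,0.065,-0.011],
    [0,0.065,-0.011],
    [0,0.065,-0.011]
  ],
  "rot": [
    [0,0,0],
    [0,0,0],
    [0,0,0],
    [0,0,0],
    [0,0,0],
    [0,0,0],
    [0,0,0],
    [0,0,0],
    [0,0,0],
    [0,0,0]
  ]
}}

```text
clock: 5.25
position: [0.5745, 0.0793, 0.1946]
tcp_rot: [0.682, 0.183, 0.684, -0.184]
ft_force: [0.7, -0.2, -1.3]
width: 0.0306
```

Request:
{"method": "carry_out", "body": {
  "delta_pos": [
    [0,0.065,-0.011],
    [0,0.065,-0.011],
    [0,0.065,-0.011],
    [0.0,0.035,-0.006],
    [0,0,0],
    [0,0,0],
    [0,0,0]
  ],
  "rot": [
    [0,0,0],
    [0,0,0],
    [0,0,0],
    [0,0,0],
    [0,0,0],
    [0,0,0],
    [0,0,0]
  ]
}}

```text
clock: 5.83
position: [0.6154, 0.1858, 0.1949]
tcp_rot: [0.682, 0.183, 0.683, -0.185]
ft_force: [0.2, -0.4, 0.0]
width: 0.0306
```

```bash
python3 d.py .620 .186 .04 .620 .186 .026;python3 - <<'E'
from m import *
c,s,f,h=main("w3")
cv2.imwrite("pics/w3z.png",cv2.resize(s["frame"][100:260,130:330],None,fx=3.5,fy=3.5))
E
```

```text
t 5.8333 p [0.6154 0.1858 0.1949] w 0.0306 F [ 0.2 -0.4  0. ] yaw -30.18 down [-0.002 -0.002 -1.   ] j7 [-0.13  0.52 -0.37  1.54  0.2   1.12 -1.08]
to [0.62  0.186 0.04 ] delta/0.5: [0.3097 0.0058 0.0081] minrows 3.715254852660705
to [0.62  0.186 0.026] delta/0.5: [0.028  0.0001 0.    ] minrows 0.3357314148681056
```

View pics/w3z.png

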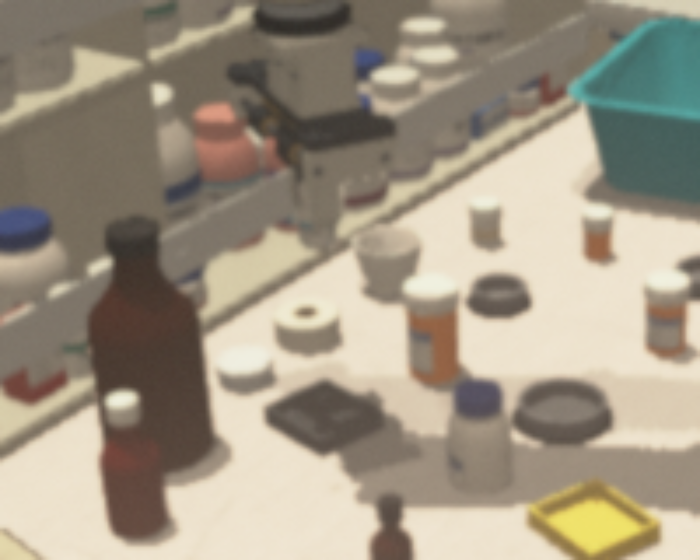

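View pics/w3_t.png

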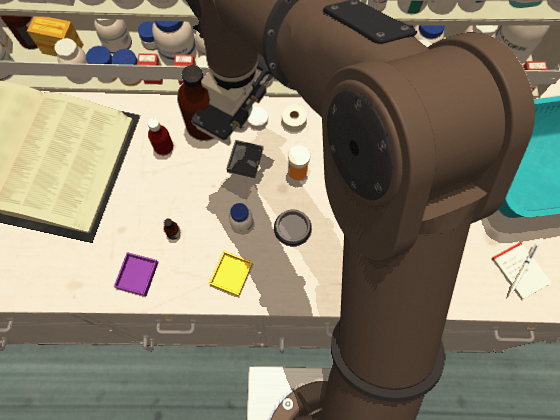

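Request:
{"method": "carry_out", "body": {
  "delta_pos": [
    [0.03,0.003,0.004],
    [0.06,0.003,0.004],
    [0.06,0,0],
    [0.06,0,0],
    [0.06,0,0],
    [0.04,0,0],
    [0,0,0],
    [0,0,0]
  ],
  "rot": [
    [0,0,0],
    [0,0,0],
    [0,0,0],
    [0,0,0],
    [0,0,0],
    [0,0,0],
    [0,0,0],
    [0,0,0]
  ]
}}

```text
clock: 6.6
position: [0.6205, 0.1864, 0.0408]
tcp_rot: [0.682, 0.184, 0.683, -0.185]
ft_force: [-0.6, -0.2, 1.1]
width: 0.0304
```

```bash
python3 d.py .620 .186 .026;python3 - <<'E'
from m import *
c,s,f,h=main("w4")
cv2.imwrite("pics/w4z.png",cv2.resize(s["frame"][140:260,150:300],None,fx=5,fy=5))
E
```

```text
t 6.6 p [0.6205 0.1864 0.0408] w 0.0304 F [-0.6 -0.2  1.1] yaw -30.22 down [-0.002 -0.001 -1.   ] j7 [-0.16  0.69 -0.33  1.67  0.28  0.83 -1.14]
to [0.62  0.186 0.026] delta/0.5: [ 0.0295 -0.0011 -0.0005] minrows 0.35421075901510995
```

View pics/w4z.png

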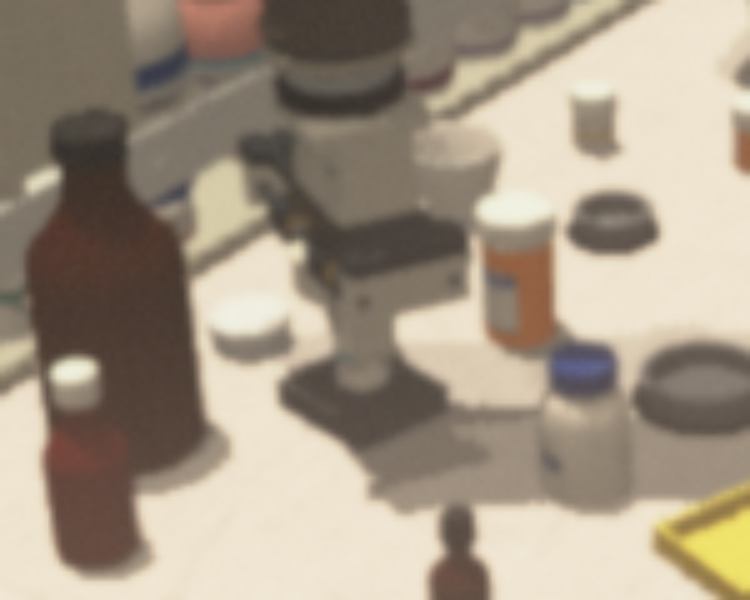

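The bottle is over the dish centre at (362,380), with the base 15 mm above the floor. I'll lower it to touch, then release.

Request:
{"method": "carry_out", "body": {
  "delta_pos": [
    [0.012,0,0],
    [0.012,0,0],
    [0.005,0,0],
    [0,0,0],
    [0,0,0]
  ],
  "rot": [
    [0,0,0],
    [0,0,0],
    [0,0,0],
    [0,0,0],
    [0,0,0]
  ]
}}

```text
clock: 7.12
position: [0.621, 0.1878, 0.0267]
tcp_rot: [0.683, 0.184, 0.683, -0.184]
ft_force: [-0.3, 0.6, -0.1]
width: 0.0308
```

```bash
python3 d.py .620 .186 .026
```

```text
t 7.1167 p [0.621  0.1878 0.0267] w 0.0308 F [-0.3  0.6 -0.1] yaw -30.14 down [-0. -0. -1.] j7 [-0.16  0.71 -0.33  1.68  0.29  0.81 -1.15]
to [0.62  0.186 0.026] delta/0.5: [ 0.0014 -0.0041  0.    ] minrows 0.051418470757604466
```

Request:
{"method": "carry_out", "body": {
  "delta_pos": [
    [0.002,0,0],
    [0,0,0]
  ],
  "rot": [
    [0,0,0],
    [0,0,0]
  ]
}}

```text
clock: 7.28
position: [0.6213, 0.188, 0.0262]
tcp_rot: [0.683, 0.184, 0.683, -0.184]
ft_force: [-0.9, 0.7, 2.2]
width: 0.0312
```

Request:
{"method": "carry_out", "body": {
  "delta_pos": [
    [0,0,0],
    [0,0,0],
    [0,0,0],
    [0,0,0],
    [0,0,0],
    [0,0,0],
    [-0.03,0,0],
    [-0.06,0,0],
    [-0.08,0,0],
    [-0.08,0,0]
  ],
  "rot": [
    [0,0,0],
    [0,0,0],
    [0,0,0],
    [0,0,0],
    [0,0,0],
    [0,0,0],
    [0,0,0],
    [0,0,0],
    [0,0,0],
    [0,0,0]
  ],
  "gripper": 1
}}

```text
clock: 8.12
position: [0.6202, 0.1874, 0.1513]
tcp_rot: [0.682, 0.183, 0.684, -0.184]
ft_force: [1.2, 0.6, -0.2]
width: 0.0904
```

```bash
python3 d.py .5968 .0605 .16 .5968 .0605 .06;python3 - <<'E'
from m import *
c,s,f,h=main("w5")
cv2.imwrite("pics/w5z.png",cv2.resize(s["frame"][140:260,150:300],None,fx=5,fy=5))
E
```

```text
t 8.1167 p [0.6202 0.1874 0.1513] w 0.0904 F [ 1.2  0.6 -0.2] yaw -30.14 down [-0.002 -0.001 -1.   ] j7 [-0.14  0.57 -0.37  1.58  0.23  1.04 -1.09]
to [0.5968 0.0605 0.16  ] delta/0.5: [-0.0172 -0.2431  0.087 ] minrows 3.102670482917535
to [0.5968 0.0605 0.06  ] delta/0.5: [0.2    0.0003 0.0003] minrows 2.398081534772183
```

View pics/w5z.png

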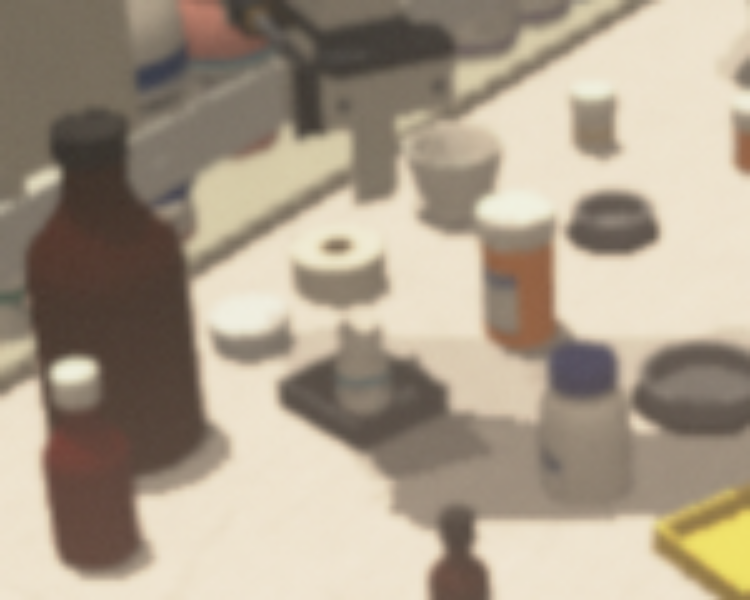

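The bottle stands upright in the dish at (362,370). Next is the large vial.

Request:
{"method": "carry_out", "body": {
  "delta_pos": [
    [0,-0.05,0.017],
    [0,-0.05,0.017],
    [0,-0.05,0.018],
    [0,-0.05,0.018],
    [0,-0.043,0.017],
    [0,0,0],
    [0,0,0]
  ],
  "rot": [
    [0,0,0],
    [0,0,0],
    [0,0,0],
    [0,0,0],
    [0,0,0],
    [0,0,0],
    [0,0,0]
  ]
}}

```text
clock: 8.8
position: [0.5977, 0.059, 0.1507]
tcp_rot: [0.683, 0.185, 0.682, -0.185]
ft_force: [-0.1, -0.1, 0.0]
width: 0.0916
```

```bash
python3 d.py .5968 .0605 .062
```

```text
t 8.8 p [0.5977 0.059  0.1507] w 0.0916 F [-0.1 -0.1  0. ] yaw -30.32 down [ 0.    -0.001 -1.   ] j7 [ 0.07  0.5  -0.37  1.7   0.21  0.98 -0.9 ]
to [0.5968 0.0605 0.062 ] delta/0.5: [ 0.1773  0.0018 -0.0031] minrows 2.126509861039516
```

Request:
{"method": "carry_out", "body": {
  "delta_pos": [
    [0.045,0.001,-0.0015],
    [0.045,0.001,-0.0015],
    [0.045,0,0],
    [0.042,0,0],
    [0,0,0],
    [0,0,0]
  ],
  "rot": [
    [0,0,0],
    [0,0,0],
    [0,0,0],
    [0,0,0],
    [0,0,0],
    [0,0,0]
  ]
}}

```text
clock: 9.3
position: [0.5962, 0.0638, 0.0616]
tcp_rot: [0.682, 0.183, 0.684, -0.183]
ft_force: [-0.3, -0.7, 0.3]
width: 0.092
```

Request:
{"method": "carry_out", "body": {
  "delta_pos": [
    [0,0,0],
    [0,0,0],
    [0,0,0],
    [0,0,0],
    [0,0,0],
    [0,0,0],
    [0,0,0],
    [0,0,0]
  ],
  "rot": [
    [0,0,0],
    [0,0,0],
    [0,0,0],
    [0,0,0],
    [0,0,0],
    [0,0,0],
    [0,0,0],
    [0,0,0]
  ],
  "gripper": -1,
  "squeeze": 15
}}

```text
clock: 9.97
position: [0.5971, 0.0625, 0.0624]
tcp_rot: [0.683, 0.184, 0.683, -0.184]
ft_force: [-0.9, 0.5, 1.2]
width: 0.0498
```

```bash
python3 d.py .5968 .0605 .13  .452 .071 .13 .452 .071 .066
```

```text
t 9.9667 p [0.5971 0.0625 0.0624] w 0.0498 F [-0.9  0.5  1.2] yaw -30.15 down [ 0. -0. -1.] j7 [ 0.04  0.6  -0.34  1.78  0.26  0.8  -0.95]
to [0.5968 0.0605 0.13  ] delta/0.5: [-0.1351 -0.0037  0.0016] minrows 1.620799632397981
to [0.452 0.071 0.13 ] delta/0.5: [-1.000e-04 -1.273e-01 -2.610e-01] minrows 3.481539529359621
to [0.452 0.071 0.066] delta/0.5: [ 0.128 -0.    -0.   ] minrows 1.5347721822541969
```

Request:
{"method": "carry_out", "body": {
  "delta_pos": [
    [-0.02,0,0],
    [-0.06,0,0],
    [-0.06,0,0],
    [-0.02,0,0],
    [0,-0.025,-0.05],
    [0,-0.025,-0.053],
    [0,-0.025,-0.053],
    [0,-0.025,-0.053],
    [0,-0.027,-0.052],
    [0,0,0]
  ],
  "rot": [
    [0,0,0],
    [0,0,0],
    [0,0,0],
    [0,0,0],
    [0,0,0],
    [0,0,0],
    [0,0,0],
    [0,0,0],
    [0,0,0],
    [0,0,0]
  ]
}}

```text
clock: 10.8
position: [0.4461, 0.073, 0.142]
tcp_rot: [0.682, 0.182, 0.684, -0.184]
ft_force: [-0.9, -0.2, -2.0]
width: 0.0504
```

Request:
{"method": "carry_out", "body": {
  "delta_pos": [
    [0,0,0],
    [0,0,0]
  ],
  "rot": [
    [0,0,0],
    [0,0,0]
  ]
}}

```text
clock: 10.97
position: [0.4529, 0.0731, 0.1428]
tcp_rot: [0.683, 0.184, 0.682, -0.184]
ft_force: [0.3, 0.2, 0.0]
width: 0.0496
```

```bash
python3 d.py .452 .071 .08;python3 - <<'E'
from m import *
c,s,f,h=main("l1")
cv2.imwrite("pics/l1z.png",cv2.resize(s["frame"][120:260,190:340],None,fx=4,fy=4))
E
```

```text
t 10.9667 p [0.4529 0.0731 0.1428] w 0.0496 F [0.3 0.2 0. ] yaw -30.15 down [ 0.001  0.    -1.   ] j7 [ 0.07  0.3  -0.42  2.04  0.17  0.83 -0.98]
to [0.452 0.071 0.08 ] delta/0.5: [ 0.1255 -0.0047  0.0003] minrows 1.5062530704951735
```

View pics/l1z.png

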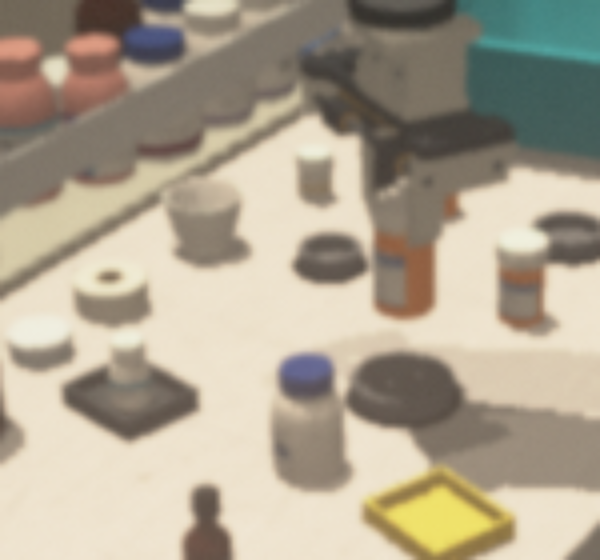

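The vial hangs upright at (403,270), directly over the large cup. I'll lower it.

Request:
{"method": "carry_out", "body": {
  "delta_pos": [
    [0.03,-0.003,0],
    [0.05,-0.002,0],
    [0.045,0,0],
    [0.02,0,0],
    [0.004,0,0],
    [0,0,0],
    [0,0,0]
  ],
  "rot": [
    [0,0,0],
    [0,0,0],
    [0,0,0],
    [0,0,0],
    [0,0,0],
    [0,0,0],
    [0,0,0]
  ]
}}

```text
clock: 11.65
position: [0.4516, 0.0712, 0.0684]
tcp_rot: [0.683, 0.184, 0.683, -0.184]
ft_force: [0.3, 0.3, 0.1]
width: 0.0498
```

```bash
python3 d.py .452 .071 .0662
```

```text
t 11.65 p [0.4516 0.0712 0.0684] w 0.0498 F [0.3 0.3 0.1] yaw -30.15 down [ 0.001  0.    -1.   ] j7 [ 0.03  0.41 -0.38  2.12  0.25  0.65 -1.05]
to [0.452  0.071  0.0662] delta/0.5: [ 0.0044 -0.0001  0.0009] minrows 0.05325417115305318
```

Request:
{"method": "carry_out", "body": {
  "delta_pos": [
    [0.002,0,0],
    [0.003,0,0],
    [0,0,0]
  ],
  "rot": [
    [0,0,0],
    [0,0,0],
    [0,0,0]
  ]
}}

```text
clock: 11.9
position: [0.4519, 0.0712, 0.0661]
tcp_rot: [0.684, 0.184, 0.682, -0.184]
ft_force: [0.7, -0.9, 5.3]
width: 0.0499
```

Request:
{"method": "carry_out", "body": {
  "delta_pos": [
    [0,0,0],
    [0,0,0],
    [0,0,0],
    [0,0,0],
    [0,0,0],
    [0,0,0],
    [-0.03,0,0],
    [-0.05,0,0],
    [-0.06,0,0],
    [-0.06,0,0]
  ],
  "rot": [
    [0,0,0],
    [0,0,0],
    [0,0,0],
    [0,0,0],
    [0,0,0],
    [0,0,0],
    [0,0,0],
    [0,0,0],
    [0,0,0],
    [0,0,0]
  ],
  "gripper": 1
}}

```text
clock: 12.73
position: [0.4501, 0.071, 0.166]
tcp_rot: [0.682, 0.184, 0.683, -0.184]
ft_force: [0.5, -0.2, -0.3]
width: 0.0917
```

```bash
python3 d.py .4402 -.0887 .15 .4402 -.0887 .045;python3 - <<'E'
from m import *
c,s,f,h=main("l2")
cv2.imwrite("pics/l2z.png",cv2.resize(s["frame"][120:260,190:340],None,fx=4,fy=4))
E
```

```text
t 12.7333 p [0.4501 0.071  0.166 ] w 0.0917 F [ 0.5 -0.2 -0.3] yaw -30.12 down [-0.002  0.    -1.   ] j7 [ 0.09  0.27 -0.44  2.02  0.14  0.88 -0.95]
to [ 0.4402 -0.0887  0.15  ] delta/0.5: [ 0.0321 -0.2862  0.1431] minrows 3.856219226792494
to [ 0.4402 -0.0887  0.045 ] delta/0.5: [2.1e-01 2.0e-04 3.0e-04] minrows 2.517985611510791
```

View pics/l2z.png

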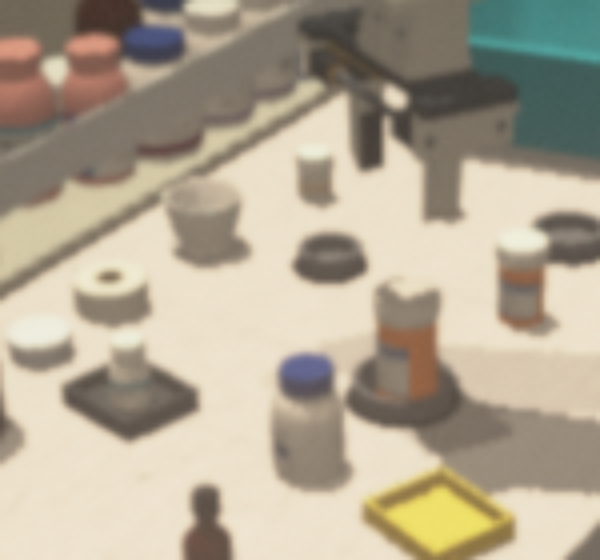

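The large vial is seated in its cup at (407,340). Next is the medium vial.

Request:
{"method": "carry_out", "body": {
  "delta_pos": [
    [0,-0.05,0.025],
    [0,-0.05,0.025],
    [0,-0.05,0.025],
    [0,-0.05,0.025],
    [0,-0.05,0.025],
    [0,-0.036,0.018],
    [0,0,0],
    [0,0,0]
  ],
  "rot": [
    [0,0,0],
    [0,0,0],
    [0,0,0],
    [0,0,0],
    [0,0,0],
    [0,0,0],
    [0,0,0],
    [0,0,0]
  ]
}}

```text
clock: 13.5
position: [0.4404, -0.0896, 0.1646]
tcp_rot: [0.682, 0.185, 0.683, -0.185]
ft_force: [0.5, 1.1, -0.5]
width: 0.0921
```

```bash
python3 d.py .4402 -.0887 .045
```

```text
t 13.5 p [ 0.4404 -0.0896  0.1646] w 0.0921 F [ 0.5  1.1 -0.5] yaw -30.31 down [-0.001 -0.    -1.   ] j7 [ 0.38  0.25 -0.35  2.04  0.11  0.87 -0.57]
to [ 0.4402 -0.0887  0.045 ] delta/0.5: [ 0.2392  0.0015 -0.0011] minrows 2.868778349487386
```

Request:
{"method": "carry_out", "body": {
  "delta_pos": [
    [0.05,0,0],
    [0.05,0,0],
    [0.05,0,0],
    [0.05,0,0],
    [0.038,0,0],
    [0,0,0],
    [0,0,0]
  ],
  "rot": [
    [0,0,0],
    [0,0,0],
    [0,0,0],
    [0,0,0],
    [0,0,0],
    [0,0,0],
    [0,0,0]
  ]
}}

```text
clock: 14.08
position: [0.4402, -0.0873, 0.0457]
tcp_rot: [0.682, 0.183, 0.684, -0.183]
ft_force: [0.1, 0.1, -0.1]
width: 0.0917
```

Request:
{"method": "carry_out", "body": {
  "delta_pos": [
    [0,0,0],
    [0,0,0],
    [0,0,0],
    [0,0,0],
    [0,0,0],
    [0,0,0],
    [0,0,0],
    [0,0,0],
    [0,0,0]
  ],
  "rot": [
    [0,0,0],
    [0,0,0],
    [0,0,0],
    [0,0,0],
    [0,0,0],
    [0,0,0],
    [0,0,0],
    [0,0,0],
    [0,0,0]
  ],
  "gripper": -1
}}

```text
clock: 14.83
position: [0.4409, -0.0886, 0.0462]
tcp_rot: [0.683, 0.184, 0.683, -0.184]
ft_force: [0.1, 0.4, 1.7]
width: 0.0418
```

```bash
python3 d.py .4402 -.0887 .125  .465 -.222 .125
```

```text
t 14.8333 p [ 0.4409 -0.0886  0.0462] w 0.0418 F [0.1 0.4 1.7] yaw -30.15 down [ 0. -0. -1.] j7 [ 0.32  0.43 -0.3   2.16  0.23  0.57 -0.68]
to [ 0.4402 -0.0887  0.125 ] delta/0.5: [-0.1575 -0.0008 -0.0012] minrows 1.8887321318174661
to [ 0.465 -0.222  0.125] delta/0.5: [ 0.     -0.2056  0.1768] minrows 3.251495249820145
```

Request:
{"method": "carry_out", "body": {
  "delta_pos": [
    [-0.02,0,0],
    [-0.06,0,0],
    [-0.06,0,0],
    [-0.02,0,0],
    [0,-0.04,0.034],
    [0,-0.042,0.036],
    [0,-0.042,0.036],
    [0,-0.042,0.036],
    [0,-0.04,0.034],
    [0,0,0]
  ],
  "rot": [
    [0,0,0],
    [0,0,0],
    [0,0,0],
    [0,0,0],
    [0,0,0],
    [0,0,0],
    [0,0,0],
    [0,0,0],
    [0,0,0],
    [0,0,0]
  ]
}}

```text
clock: 15.67
position: [0.4652, -0.2278, 0.1258]
tcp_rot: [0.683, 0.185, 0.682, -0.187]
ft_force: [0.2, -1.2, 0.0]
width: 0.042
```

Request:
{"method": "carry_out", "body": {
  "delta_pos": [
    [0,0,0],
    [0,0,0]
  ],
  "rot": [
    [0,0,0],
    [0,0,0]
  ]
}}

```text
clock: 15.83
position: [0.4649, -0.2211, 0.1258]
tcp_rot: [0.682, 0.184, 0.683, -0.184]
ft_force: [-0.7, 0.9, 0.2]
width: 0.0422
```

```bash
python3 d.py .465 -.222 .06 .465 -.222 .0502;python3 - <<'E'
from m import *
c,s,f,h=main("m1")
cv2.imwrite("pics/m1z.png",cv2.resize(s["frame"][100:240,240:390],None,fx=4,fy=4))
E
```

```text
t 15.8333 p [ 0.4649 -0.2211  0.1258] w 0.0422 F [-0.7  0.9  0.2] yaw -30.14 down [-0.001  0.001 -1.   ] j7 [ 0.57  0.39 -0.29  1.94  0.15  0.83 -0.33]
to [ 0.465 -0.222  0.06 ] delta/0.5: [ 0.1316 -0.0015  0.0012] minrows 1.5776832520003903
to [ 0.465  -0.222   0.0502] delta/0.5: [ 0.0196 -0.      0.    ] minrows 0.23501199040767384
```

View pics/m1z.png

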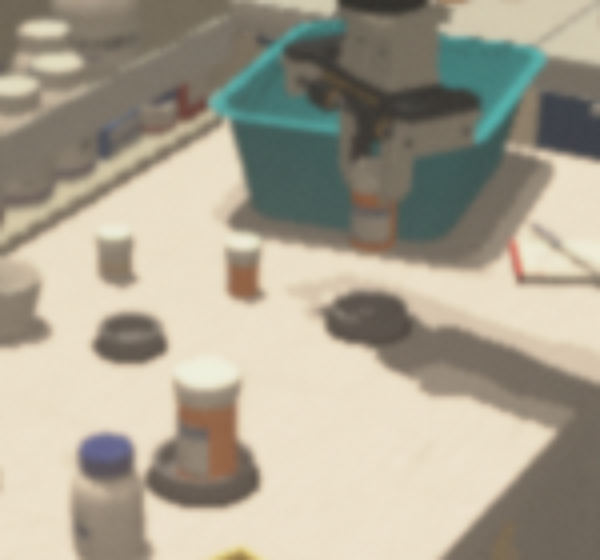

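The medium vial is held upright at (373,215), above its cup at (370,315).

Request:
{"method": "carry_out", "body": {
  "delta_pos": [
    [0.03,-0.001,0.001],
    [0.05,0,0],
    [0.045,0,0],
    [0.015,0,0],
    [0.006,0,0],
    [0,0,0],
    [0,0,0]
  ],
  "rot": [
    [0,0,0],
    [0,0,0],
    [0,0,0],
    [0,0,0],
    [0,0,0],
    [0,0,0],
    [0,0,0]
  ]
}}

```text
clock: 16.52
position: [0.4661, -0.2224, 0.0542]
tcp_rot: [0.683, 0.184, 0.682, -0.184]
ft_force: [-0.4, -0.4, -0.3]
width: 0.0421
```

```bash
python3 d.py .465 -.222 .0502
```

```text
t 16.5167 p [ 0.4661 -0.2224  0.0542] w 0.0421 F [-0.4 -0.4 -0.3] yaw -30.11 down [ 0.001 -0.    -1.   ] j7 [ 0.54  0.5  -0.27  2.    0.2   0.67 -0.38]
to [ 0.465  -0.222   0.0502] delta/0.5: [ 0.0079 -0.0005 -0.0023] minrows 0.09896773819060013
```

Request:
{"method": "carry_out", "body": {
  "delta_pos": [
    [0.003,0,-0.002],
    [0.003,0,0],
    [0.003,0,0],
    [0,0,0]
  ],
  "rot": [
    [0,0,0],
    [0,0,0],
    [0,0,0],
    [0,0,0]
  ]
}}

```text
clock: 16.85
position: [0.4649, -0.2221, 0.0497]
tcp_rot: [0.683, 0.184, 0.682, -0.184]
ft_force: [-2.2, 0.6, 9.9]
width: 0.0416
```

Request:
{"method": "carry_out", "body": {
  "delta_pos": [
    [0,0,0],
    [0,0,0],
    [0,0,0],
    [0,0,0],
    [0,0,0],
    [0,0,0],
    [-0.03,0,0],
    [-0.05,0,0],
    [-0.06,0,0],
    [-0.06,0,0]
  ],
  "rot": [
    [0,0,0],
    [0,0,0],
    [0,0,0],
    [0,0,0],
    [0,0,0],
    [0,0,0],
    [0,0,0],
    [0,0,0],
    [0,0,0],
    [0,0,0]
  ],
  "gripper": 1
}}

```text
clock: 17.68
position: [0.464, -0.2217, 0.1494]
tcp_rot: [0.682, 0.184, 0.683, -0.184]
ft_force: [0.7, -1.5, -0.2]
width: 0.0916
```

```bash
python3 d.py .594 -.2265 .15 .594 -.2265 .024;python3 - <<'E'
from m import *
c,s,f,h=main("m2")
cv2.imwrite("pics/m2z.png",cv2.resize(s["frame"][100:240,240:390],None,fx=4,fy=4))
E
```

```text
t 17.6833 p [ 0.464  -0.2217  0.1494] w 0.0916 F [ 0.7 -1.5 -0.2] yaw -30.14 down [-0.001  0.001 -1.   ] j7 [ 0.58  0.36 -0.3   1.92  0.14  0.88 -0.32]
to [ 0.594  -0.2265  0.15  ] delta/0.5: [-0.0015  0.1223  0.2297] minrows 3.1200321303587444
to [ 0.594  -0.2265  0.024 ] delta/0.5: [ 0.252  -0.      0.0004] minrows 3.0215827338129504
```

View pics/m2z.png

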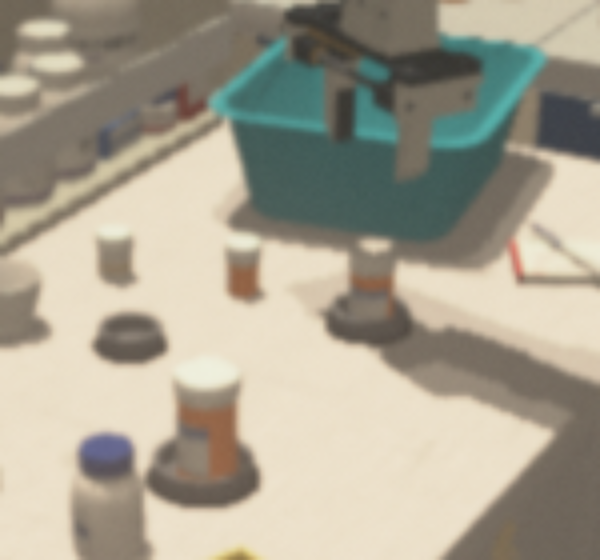

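```bash
python3 - <<'E'
from m import *
c=optics.capture("top");c0=c
f=cv2.imread("pics/a_t.png");
for z in(0,.08,.1,.12,.15): print(z,onz(c,[(483,105),(481,115),(503,212),(481,135)],z)[:,:2].round(3).tolist())
print("lookalike",onz(c,[(404,136)],0),onz(c,[(405,122)],.05))
cv2.imwrite("pics/binz.png",cv2.resize(f[80:260,380:560],None,fx=3.3,fy=3.3))
E
```

```text
0 [[0.787, -0.403], [0.758, -0.394], [0.502, -0.414], [0.702, -0.388]]
0.08 [[0.736, -0.365], [0.709, -0.358], [0.472, -0.376], [0.657, -0.352]]
0.1 [[0.723, -0.356], [0.697, -0.348], [0.464, -0.366], [0.646, -0.342]]
0.12 [[0.71, -0.346], [0.684, -0.339], [0.456, -0.356], [0.634, -0.333]]
0.15 [[0.69, -0.332], [0.666, -0.325], [0.445, -0.342], [0.617, -0.32]]
lookalike [[ 0.69712888 -0.20152457  0.        ]] [[ 0.70639592 -0.19217108  0.05      ]]
```

View pics/binz.png

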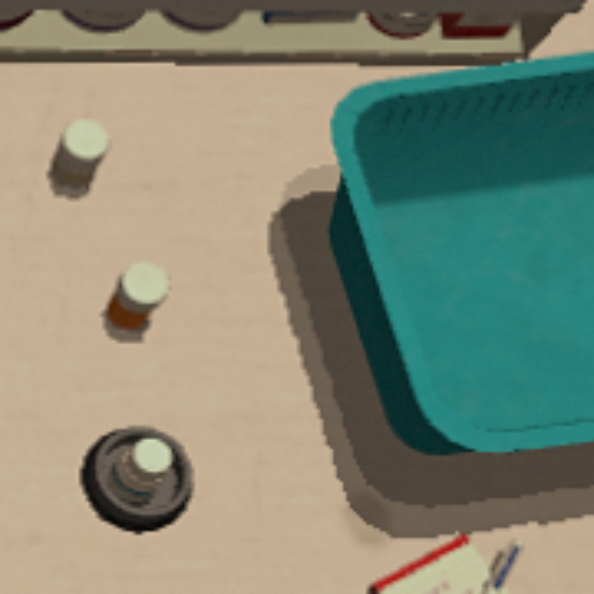

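The medium vial is seated in its cup at (372,290). The bin rim is about 3–4 cm from the gripper body at yaw −30°, so I'll turn to about −10° for the small vial.

Request:
{"method": "carry_out", "body": {
  "delta_pos": [
    [0,0.024,0.046],
    [0,0.024,0.046],
    [0,0.024,0.046],
    [0,0.025,0.046],
    [0,0.025,0.046],
    [0,0,0],
    [0,0,0],
    [0,0,0],
    [0,0,0],
    [0,0,0]
  ],
  "rot": [
    [0,0,0],
    [0,0,0],
    [0,0,0],
    [0,0,0],
    [0,0,0],
    [-0.05,0,0],
    [-0.05,0,0],
    [-0.05,0,0],
    [-0.02,0,0],
    [0,0,0]
  ]
}}

```text
clock: 18.67
position: [0.5939, -0.227, 0.1471]
tcp_rot: [0.704, 0.06, 0.705, -0.059]
ft_force: [-0.9, 0.1, -0.9]
width: 0.0917
```

Request:
{"method": "carry_out", "body": {
  "delta_pos": [
    [0,0,0],
    [0,0,0]
  ],
  "rot": [
    [0,0,0],
    [0,0,0]
  ]
}}

```text
clock: 18.83
position: [0.5943, -0.227, 0.148]
tcp_rot: [0.704, 0.061, 0.705, -0.061]
ft_force: [-0.0, -0.1, 0.5]
width: 0.0919
```

```bash
python3 d.py .594 -.2265 .024;python3 - <<'E'
from m import *
c,s,f,h=main("s1")
cv2.imwrite("pics/s1z.png",cv2.resize(s["frame"][100:240,240:390],None,fx=4,fy=4))
E
```

```text
t 18.8333 p [ 0.5943 -0.227   0.148 ] w 0.0919 F [-0.  -0.1  0.5] yaw -9.86 down [-0.001  0.    -1.   ] j7 [ 0.52  0.55 -0.37  1.61  0.22  1.02 -0.08]
to [ 0.594  -0.2265  0.024 ] delta/0.5: [ 0.248   0.0009 -0.0005] minrows 2.973558580223753
```

View pics/s1z.png

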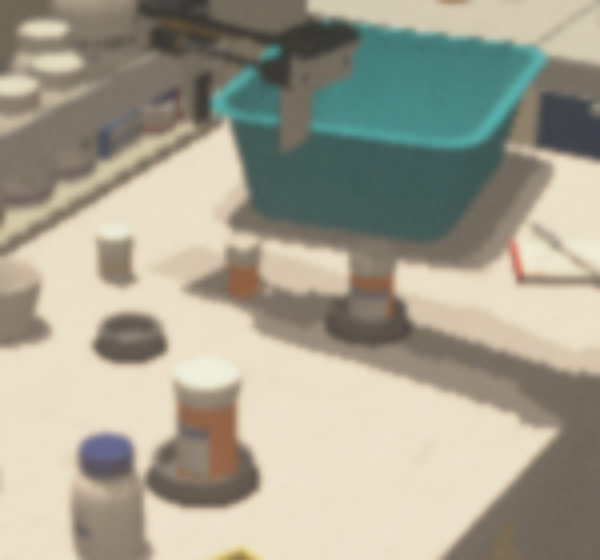

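View pics/s1_t.png

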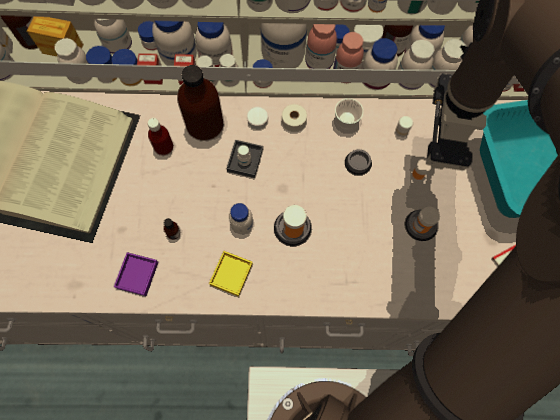

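The gripper is centred over the small vial, clear of the bin and the look-alike bottle. I'll descend in two steps.

Request:
{"method": "carry_out", "body": {
  "delta_pos": [
    [0.04,0,0],
    [0.05,0,0],
    [0.05,0,0],
    [0.05,0,0],
    [0.04,0,0],
    [0.018,0,0],
    [0,0,0],
    [0,0,0]
  ],
  "rot": [
    [0,0,0],
    [0,0,0],
    [0,0,0],
    [0,0,0],
    [0,0,0],
    [0,0,0],
    [0,0,0],
    [0,0,0]
  ]
}}

```text
clock: 19.6
position: [0.5949, -0.227, 0.0251]
tcp_rot: [0.705, 0.06, 0.705, -0.06]
ft_force: [1.3, 1.1, 0.6]
width: 0.0918
```

Request:
{"method": "carry_out", "body": {
  "delta_pos": [
    [0,0,0],
    [0,0,0],
    [0,0,0],
    [0,0,0],
    [0,0,0],
    [0,0,0],
    [0,0,0],
    [0,0,0],
    [0,0,0],
    [0,0,0]
  ],
  "rot": [
    [0,0,0],
    [0,0,0],
    [0,0,0],
    [0,0,0],
    [0,0,0],
    [0,0,0],
    [0,0,0],
    [0,0,0],
    [0,0,0],
    [0,0,0]
  ],
  "gripper": -1,
  "squeeze": 12
}}

```text
clock: 20.43
position: [0.5946, -0.227, 0.0247]
tcp_rot: [0.705, 0.06, 0.705, -0.06]
ft_force: [0.0, 0.6, 0.2]
width: 0.0328
```

```bash
python3 d.py .594 -.2265 .124 .6205 -.0852 .124
```

```text
t 20.4333 p [ 0.5946 -0.227   0.0247] w 0.0328 F [0.  0.6 0.2] yaw -9.75 down [-0. -0. -1.] j7 [ 0.49  0.69 -0.32  1.71  0.29  0.79 -0.14]
to [ 0.594  -0.2265  0.124 ] delta/0.5: [-0.1987  0.0009 -0.0014] minrows 2.3822386155411617
to [ 0.6205 -0.0852  0.124 ] delta/0.5: [-0.      0.2875  0.0044] minrows 3.447565619277997
```

Request:
{"method": "carry_out", "body": {
  "delta_pos": [
    [-0.02,0,0],
    [-0.06,0,0],
    [-0.07,0,0],
    [-0.05,0,0],
    [0,0.04,0],
    [0,0.05,0],
    [0,0.06,0.001],
    [0,0.06,0.001],
    [0,0.05,0.001],
    [0,0.027,0]
  ],
  "rot": [
    [0,0,0],
    [0,0,0],
    [0,0,0],
    [0,0,0],
    [0,0,0],
    [0,0,0],
    [0,0,0],
    [0,0,0],
    [0,0,0],
    [0,0,0]
  ]
}}

```text
clock: 21.27
position: [0.6211, -0.0815, 0.1258]
tcp_rot: [0.705, 0.059, 0.704, -0.058]
ft_force: [-0.2, 0.2, 0.6]
width: 0.0331
```

Request:
{"method": "carry_out", "body": {
  "delta_pos": [
    [0,0,0],
    [0,0,0],
    [0,0,0],
    [0,0,0],
    [0,0,0],
    [0,0,0],
    [0,0,0],
    [0,0,0],
    [0,0,0],
    [0,0,0]
  ],
  "rot": [
    [0.052,0,0],
    [0.052,0,0],
    [0.052,0,0],
    [0.052,0,0],
    [0.052,0,0],
    [0.052,0,0],
    [0.052,0,0],
    [0.052,0,0],
    [0,0,0],
    [0,0,0]
  ]
}}

```text
clock: 22.1
position: [0.6204, -0.0864, 0.1251]
tcp_rot: [0.614, 0.351, 0.614, -0.351]
ft_force: [-0.9, 0.4, -0.0]
width: 0.0332
```

```bash
python3 d.py .6200 -.0852 .0287;python3 - <<'E'
from m import *
c,s,f,h=main("s2")
cv2.imwrite("pics/s2z.png",cv2.resize(s["frame"][100:240,200:350],None,fx=4,fy=4))
E
```

```text
t 22.1 p [ 0.6204 -0.0864  0.1251] w 0.0332 F [-0.9  0.4 -0. ] yaw -59.49 down [ 0.    -0.001 -1.   ] j7 [ 0.16  0.54 -0.15  1.68  0.1   0.94 -1.07]
to [ 0.62   -0.0852  0.0287] delta/0.5: [ 0.1929  0.0005 -0.0026] minrows 2.312580439322217
```

View pics/s2z.png

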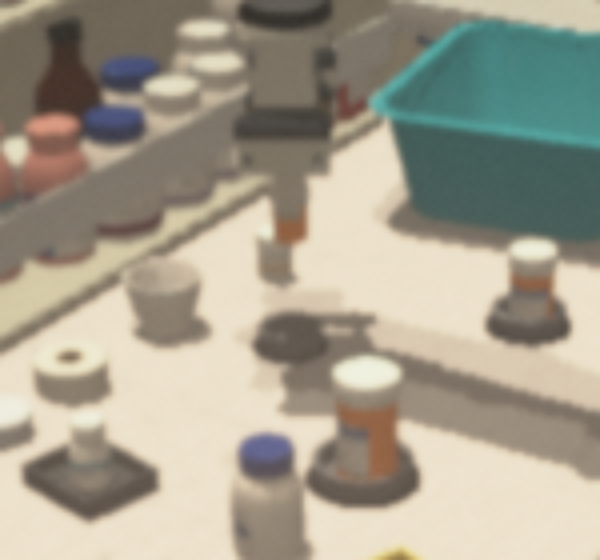

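The small vial hangs at (290,215), above its cup at (290,337). I'll lower it.

Request:
{"method": "carry_out", "body": {
  "delta_pos": [
    [0.03,0,-0.002],
    [0.05,0,0],
    [0.05,0,0],
    [0.035,0,0],
    [0.015,0,0],
    [0.006,0,0],
    [0,0,0],
    [0,0,0]
  ],
  "rot": [
    [0,0,0],
    [0,0,0],
    [0,0,0],
    [0,0,0],
    [0,0,0],
    [0,0,0],
    [0,0,0],
    [0,0,0]
  ]
}}

```text
clock: 22.87
position: [0.6207, -0.0851, 0.0327]
tcp_rot: [0.614, 0.352, 0.613, -0.351]
ft_force: [-0.3, 0.2, -0.2]
width: 0.0331
```

```bash
python3 d.py .6200 -.0852 .0287
```

```text
t 22.8667 p [ 0.6207 -0.0851  0.0327] w 0.0331 F [-0.3  0.2 -0.2] yaw -59.64 down [ 0.001 -0.    -1.   ] j7 [ 0.15  0.65 -0.14  1.75  0.13  0.75 -1.1 ]
to [ 0.62   -0.0852  0.0287] delta/0.5: [ 0.0081 -0.0013 -0.0005] minrows 0.0980520829927048
```

Request:
{"method": "carry_out", "body": {
  "delta_pos": [
    [0.003,0,0],
    [0.003,0,0],
    [0.003,0,0],
    [0,0,0]
  ],
  "rot": [
    [0,0,0],
    [0,0,0],
    [0,0,0],
    [0,0,0]
  ]
}}

```text
clock: 23.2
position: [0.6207, -0.085, 0.0284]
tcp_rot: [0.614, 0.352, 0.613, -0.351]
ft_force: [-1.0, -0.3, 6.3]
width: 0.033
```

Request:
{"method": "carry_out", "body": {
  "delta_pos": [
    [0,0,0],
    [0,0,0],
    [0,0,0],
    [0,0,0],
    [0,0,0],
    [0,0,0],
    [-0.03,0,0],
    [-0.06,0,0],
    [-0.07,0,0],
    [-0.07,0,0]
  ],
  "rot": [
    [0,0,0],
    [0,0,0],
    [0,0,0],
    [0,0,0],
    [0,0,0],
    [0,0,0],
    [0,0,0],
    [0,0,0],
    [0,0,0],
    [0,0,0]
  ],
  "gripper": 0.5
}}

```text
clock: 24.03
position: [0.6192, -0.0849, 0.143]
tcp_rot: [0.613, 0.352, 0.614, -0.352]
ft_force: [0.7, 0.1, 0.6]
width: 0.069
```

```bash
python3 d.py .48 -.2 .26
```

```text
t 24.0333 p [ 0.6192 -0.0849  0.143 ] w 0.069 F [0.7 0.1 0.6] yaw -59.66 down [-0.002  0.    -1.   ] j7 [ 0.16  0.52 -0.16  1.66  0.09  0.97 -1.07]
to [ 0.48 -0.2   0.26] delta/0.5: [-0.2337 -0.3569  0.0577] minrows 5.161362763542603
```

Raising the arm and moving it aside to the right, so the top camera can see everything.

Request:
{"method": "carry_out", "body": {
  "delta_pos": [
    [-0.06,0,0],
    [-0.06,0,0],
    [-0.06,0,0],
    [-0.05,0,0],
    [0,-0.03,0.04],
    [0,-0.04,0.06],
    [0,-0.04,0.06],
    [0,-0.04,0.06],
    [0,-0.04,0.06],
    [0,-0.04,0.06]
  ],
  "rot": [
    [0,0,0],
    [0,0,0],
    [0,0,0],
    [0,0,0],
    [0,0,0],
    [0,0,0],
    [0,0,0],
    [0,0,0],
    [0,0,0],
    [0,0,0]
  ]
}}

```text
clock: 24.87
position: [0.606, -0.2915, 0.2573]
tcp_rot: [0.613, 0.352, 0.613, -0.352]
ft_force: [1.1, 1.4, 0.4]
width: 0.0689
```

Request:
{"method": "carry_out", "body": {
  "delta_pos": [
    [0,-0.04,0.06],
    [0,-0.04,0.06],
    [0,-0.04,0.06],
    [0,-0.04,0.06],
    [0,-0.04,0.04],
    [0,-0.04,0.04],
    [0,0,0],
    [0,0,0],
    [0,0,0]
  ],
  "rot": [
    [0,0,0],
    [0,0,0],
    [0,0,0],
    [0,0,0],
    [0,0,0],
    [0,0,0],
    [0,0,0],
    [0,0,0],
    [0,0,0]
  ]
}}

```text
clock: 25.62
position: [0.5841, -0.4877, 0.2568]
tcp_rot: [0.613, 0.352, 0.614, -0.351]
ft_force: [-0.4, -0.0, 0.7]
width: 0.0689
```

```bash
python3 d.py; python3 - <<'E'
from m import *
c,s,f,h=main("e")
cv2.imwrite("pics/ez.png",cv2.resize(s["frame"][140:280,180:370],None,fx=4,fy=4))
E
```

```text
t 25.6167 p [ 0.5841 -0.4877  0.2568] w 0.0689 F [-0.4 -0.   0.7] yaw -59.65 down [ 0.     0.001 -1.   ] j7 [ 0.66  0.66 -0.06  1.11  0.04  1.37 -0.44]
```

View pics/ez.png

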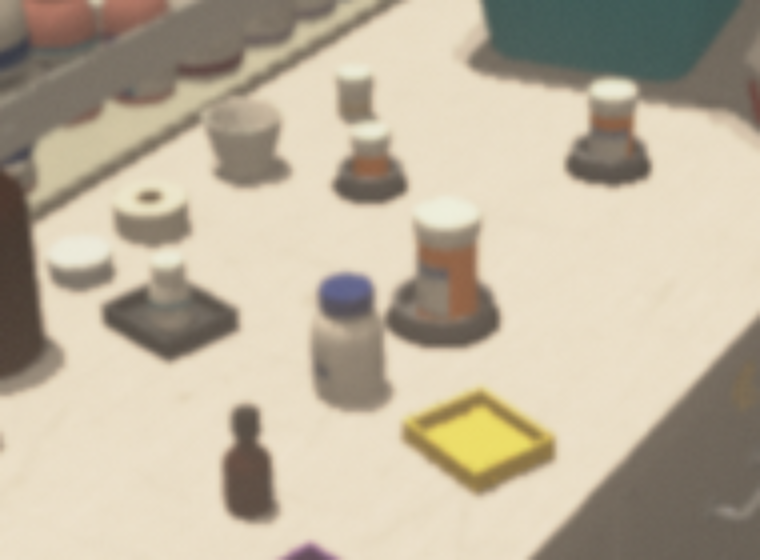

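View pics/e_t.png

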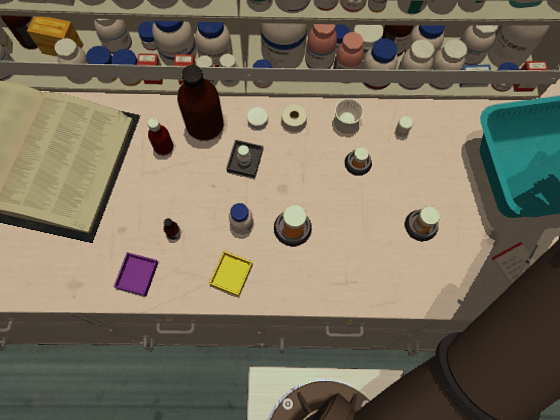

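Everything looks seated. As a last numerical check, I'll measure the cap centres at their expected heights and compare them with the cups and dish.

```bash
python3 - <<'E'
from m import *
c=optics.capture("top");f=c["frame"]
B,G,R=[f[...,i].astype(int) for i in range(3)]
w=((G>=R-4)&(G>165)).astype(np.uint8);n,l=cv2.connectedComponents(w)
for k,uv,z,t in(("L",(294,214),.092,(.452,.0705)),("M",(429,215),.075,(.465,-.222)),("S",(361,155),.054,(.620,-.0855)),("W",(244,150),.059,(.621,.187))):
    ct=max(cv2.findContours((l==l[uv[1],uv[0]]).astype(np.uint8),0,1)[0],key=len)[:,0]
    (x,y),r=cv2.minEnclosingCircle(onz(c,ct,z)[:,:2].astype(np.float32))
    print(k,round(x,4),round(y,4),"r",round(r,4),"off mm",((np.array([x,y])-t)*1000).round(1))
a=cv2.imread("pics/a_t.png")
for n,(u0,v0,u1,v1) in dict(drop=(155,210,190,245),blue=(222,195,260,240)).items(): print(n,"diff",cv2.absdiff(a,f)[v0:v1,u0:u1].mean())
E
```

```text
L 0.4517 0.0693 r 0.024 off mm [-0.3 -1.2]
M 0.4641 -0.2223 r 0.02 off mm [-0.9 -0.3]
S 0.6203 -0.0853 r 0.0153 off mm [0.3 0.2]
W 0.6215 0.1872 r 0.0118 off mm [0.5 0.2]
drop diff 2.188027210884354
blue diff 1.3709551656920078
```

```bash
python3 -c "
from rig import hand_in
print(hand_in())"
```

```text
the job is handed in; nothing more can be done
None
```

I moved the small white bottle into the steel dish and stood each of the three vials in the cup of its size, then handed the job in at about 26 s of the 96 s allowed.

- **Position:** in the last pictures all four stand upright. Measured at the heights they should have when seated, their cap centres were within 1.3 mm of the cup or dish centres. I rely on a calibration good to about 2 mm.
- **Seating:** each was lowered until the wrist showed 2–10 N of contact, close to the height expected for the floor.
- **Bystanders:** the dropper bottle and blue-capped bottle look unchanged from the first picture, and nothing was knocked over.
- **Robot:** it was clear of everything at hand-in.

No check failed or disagreed.

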